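# Dose the soap and hold the lather mixer at half paddle

## Task

Make shaving lather: push the pump cap of the square soap bottle all the way down and let it spring back up, then press the mixer's sprung paddle on its black pad with the fingertips to half of its travel, where the paddle lies level, and keep it held there. Never push the paddle down to its bottom stop, and leave the bowl and everything else where it stands. The program finishes while still holding the paddle down: do not let go.

Things in the scene. Friction and masses are not known exactly. Their poses are not given: they have to be found in the camera images.
- mixer: Lather mixer, fixed to the dresser: white base 170 (x) x 150 (y) x 45 mm high, with a steel bowl on a plate on top and, on a rear column (local x +70 mm), a motor head with a wire whisk over the bowl, up to 220 mm high. Origin: centre of the underside; z up. The soap bottle stands beside its -y side, the paddle sticks out of its +y side. Its position and yaw (within 0.4 rad) change.
- paddle_hinge (a point): The axis of the paddle, at 82 mm along the mixer's +y and 60 mm above the dresser; the point's axes are the mixer's, and the hinge axis is its x. The paddle points along its +y.
- pad_top (a point): Centre of the top of the square black rubber pad (46 x 46 x 12 mm) on the end of the paddle, 105 mm out from the hinge axis and 6 mm above the paddle's midline; moves with the paddle. At rest the paddle slopes up outwards by 0.25 rad, this point about 92 mm above the dresser; level 66 mm, bottom stop about 40 mm. z is square to the pad, y points outwards along the paddle.
- paddle (a joint): Angle of the paddle (steel strip 30 mm wide, black pad at its outer end), rad: 0 at rest (sloping up by 0.25 rad), 0.25 when level (half travel), 0.5 at the bottom stop. The spring lifts it back as soon as it is let go; at the pad it takes about 2 N to start, 6 N when level, 9 N at the bottom.
- cap_top (a point): Centre of the flat top of the round steel pump cap (34 mm across, 18 mm high) on the heavy square smoked-glass soap bottle (70 x 70 mm, 110 mm high, fixed). 165 mm above the dresser at rest. A thin spout points from it over the bowl. Its z is up.
- pump (a joint): Travel of the pump cap straight down, m: 0 up (at rest), 0.012 fully down on its stop. The spring takes about 2 N to start and 5 N fully down, and lifts the cap when let go.
- bowl: Loose stainless steel shaving bowl, 120 mm across, 50 mm high, standing on the mixer's plate (rim 100 mm above the dresser). Origin: centre of the underside. Leave alone.
- rack: Loose white plastic rack, 36 x 100 mm, with three capped sample vials, 70 mm high, on a slate tray beyond the paddle. Origin: centre of the underside. Leave alone.
- oak_box: Lidded oak box with a brass hook latch, 124 x 164 x 79 mm, loose, beyond the soap bottle. Origin: centre of the underside. Leave alone.
- flask: Small round green glass flask with a steel cap, 44 mm across, 110 mm high, loose, in front of the mixer (robot side). Origin: centre of the underside. Leave alone.

How it is judged:
On the way, in this order (a step that is already met when the one before it is completed fails the run):
1. the pump cap is pushed down (at least 9 of its 12 mm) (value of joint pump above 0.009 m), for 0.05 s.
2. the pump cap has sprung back up (value of joint pump below 0.002 m), for 0.1 s.
3. the fingers hold the paddle about level (value of joint paddle between 0.17 and 0.33 rad and contact force between the fingers and mixer above 2 N), for 0.3 s.
At the end, for the whole second after the job is handed in: The fingers still press on the mixer (its paddle counts as part of it) with over 2 N and keep it still within 0.08 rad of level (joint 0.17 to 0.33 rad), the pump cap is up (within 2 mm), and the bowl stands within 15 mm, the rack, box and flask within 20 mm of where they were (all of step 3 and velocity of joint paddle between -0.1 and 0.1 rad/s and value of joint pump below 0.002 m and distance of bowl from where it was at the start of the episode below 0.015 m and distance of each of rack, oak_box, flask from where it was at the start of the episode below 0.02 m); the arm keeps its last pose, push and grip.
It fails at once if the paddle is pushed to its bottom stop (beyond 0.46 rad) (value of joint paddle above 0.46 rad).
It fails at once if the bowl is tipped or pushed off its place (angle between bowl's own z axis and vertical above 0.3 rad or distance of bowl from where it was at the start of the episode above 0.03 m).
It fails at once if a bystander is knocked over or pushed away (angle between any of rack, flask's own z axis and vertical above 0.4 rad or distance of any of rack, flask, oak_box from where it was at the start of the episode above 0.04 m).
It also fails if it takes over 34 s, if anything falls off the work surface, if the arm or the gripper's body presses on something with over 40 N, if the wrist force passes 120 N, or if a joint passes its speed limit or range.

## Robot

A 6-joint arm with a two-finger parallel gripper is mounted at the origin on the work surface. World frame = base frame: x ahead of the robot, y to its left, z up, the work surface at z = 0. Lengths are in m, angles in rad, forces in N, time in s.
With the tool pointing down it reaches from about 0.25 to 0.775 m from the base axis. Payload 4 kg.
Tool frame: the origin (TCP) lies on the centre line of the jaws, within the pads' length; the fingertips stand 14 mm ahead of it and the grasp point (between the pads) lies 5 mm behind it (robot.tcp_to_tips is the distance from the TCP to the fingertips, in m); z points along the fingers, y is the line along which they close (so a half turn about z gives the same grasp; the last joint's range is limited). The gripper opens to 94 mm and grips with 3 to 60 N. Pads are 16 mm wide; open, the fingers measure 119 mm over their backs; the gripper's body (75 mm by 177 mm) begins 78 mm behind the grasp point.
Start: joints at [1.191, 0.087, 1.371, -0, 1.684, -0.103], TCP at [0.15, 0.529, 0.22] pointing down, gripper open.
Joint ranges: [-3.1, 3.1], [-0.76, 2.03], [0.27, 2.55], [-1.08, 4.22], [0.17, 2.65], [-2.57, 2.57]. Speed limits (rad/s): [2.79, 2.79, 3.14, 3.14, 3.14, 3.14].

## Interface

Orientations are given as [roll, pitch, yaw] about the fixed x, y, z axes, in that order (R = Rz(yaw) Ry(pitch) Rx(roll)).
In Python, from bench import robot gives the robot as it stands.
- The arm moves only by the tool carry_out, never from a script. Its argument "increments" is a list of rows, each a list of 3 entries, a list of its own where there are three numbers: the closure in counts, from 0 (fully open) to 255 (shut), then the shift along the tool's x, y, z in mm, then the turn about the tool's z in degrees. In form: [[fingers, [dx, dy, dz], twist], ...]. A call has 1 to 8 rows; each row shifts and turns the commanded pose from where the row before left it, along the tool's axes as they then stand; what a row does not reach is not made up. A row lasts 1/10 s, in which the tool goes at most 50 mm and 8.59 degrees, less where a joint would pass 70% of its speed; a pose out of reach is approached as far as the arm can. A call with a gripper value outside its range is refused whole. The fingers move at their own pace and stop on an object; the grip force is fixed at half the most. Time passes only in rows, so rows that do not move let the fingers close. It gives the time, the measured TCP pose, the force, the opening and the grip force at its end, in the units of the state.
- robot.get_obs(): the state, without advancing time (a new reading comes with each control period).
- robot.snapshot(name): name is "scene" or "top" or "wrist"; returns the picture (420x560x3 uint8, blue, green, red); there is no depth.
- robot.get_calibration(name): a dict with "vfov" (degrees; the focal length in pixels is half the picture's height over the tangent of half this angle, whatever the lens; pixels are square), "cx", "cy" (the principal point, pixels), "T" (4x4, takes a point from camera to world coordinates). Camera axes: x right, y down, z forward; pixel columns grow to the right and rows downward; lengths in m; the calibration is good to about 2 mm. A picture is of the moment at which its call begins: read the wrist's pose just before it. get_calibration takes no time and is no camera call; for the wrist camera it gives the pose at the moment of the call.
- robot.close_job(): hands the job in; it is judged then, once.
The state is a dict: "time": time; "joint_positions": joint angles; "qvel": joint speeds; "joint_torque": joint torques, N m; "tool_pos": TCP position; "ee_rot": TCP orientation; "wrist_force": force on the tool from outside, world axes, zero at the start; "wrist_torque": the same for the moment, N m; "width": finger opening in m; "finger_force": force on a finger pad.
Only numpy, scipy, OpenCV 4.12 (cv2) and the standard library are available. Lean on these libraries where they do the work, as an engineer would, in place of code of your own. Each camera call takes 0.05 s, during which the arm holds its last target. There are 200 camera calls.

## Working session

There is one attempt and no reset: what is moved stays moved. The work goes in short steps, Python scripts to look and compute and a tool call to move; the robot and the scene stay as the last step left them, time stands still between calls to the robot, and variables do not carry over. Pictures are saved under pics/ and viewed, at most 10 in all, crops included, and the job is handed in when it is done.

Besides the shell and the picture viewer there is one more tool, called as name(argument=value, ...), one argument or row to a line, values as JSON. carry_out: Moves the arm, as the interface text tells. Its arguments: {"type":"object","properties":{"increments":{"type":"array","items":{"type":"array"}}},"required":["increments"]}

```bash
mkdir -p pics; ls; python3 - <<'E'
from bench import robot
import cv2,numpy as np
o=robot.get_obs();print(o)
for n in("scene","top"):
    c=robot.get_calibration(n);print(n,c)
    cv2.imwrite(f"pics/{n}0.png",robot.snapshot(n))
E
```

```text
pics
{'time': 0.0, 'joint_positions': array([ 1.19091580e+00,  8.79471291e-02,  1.37223460e+00, -2.65832394e-05,
        1.68359675e+00, -1.03086121e-01]), 'qvel': array([-0.00056289,  0.00268846, -0.0003552 ,  0.00035385, -0.00036207,
        0.00061361]), 'joint_torque': array([ 6.74273961e-04, -3.40183210e+01, -3.02429223e+01,  7.18142116e-02,
        3.29610589e-02, -1.79742765e-04]), 'tool_pos': array([0.15011416, 0.52858264, 0.21831842]), 'ee_rot': array([-3.13941571e+00, -1.98649163e-04,  2.86479506e+00]), 'wrist_force': array([-0.59778352, -0.04572631, -0.43249527]), 'wrist_torque': array([-0.0408359 ,  0.005792  ,  0.00889538]), 'finger_force': 0.0, 'width': 0.09388287264499748}
scene {'vfov': 53.725470520256096, 'cx': 279.8268302899281, 'cy': 210.0092110494507, 'T': array([[-0.79022603,  0.52295917, -0.31946287,  0.93959403],
       [ 0.61262517,  0.6611558 , -0.43308591,  0.59024154],
       [-0.01527152, -0.53794675, -0.84284048,  1.15623987],
       [ 0.        ,  0.        ,  0.        ,  1.        ]])}
top {'vfov': 42.790625237534314, 'cx': 283.7535504740395, 'cy': 207.81846809176025, 'T': array([[ 0.01723089, -0.99426455,  0.10555137,  0.40512214],
       [-0.99949902, -0.0199316 , -0.02458534,  0.08281343],
       [ 0.02654814, -0.10507486, -0.99410989,  1.47036077],
       [ 0.        ,  0.        ,  0.        ,  1.        ]])}
```

View pics/scene0.png

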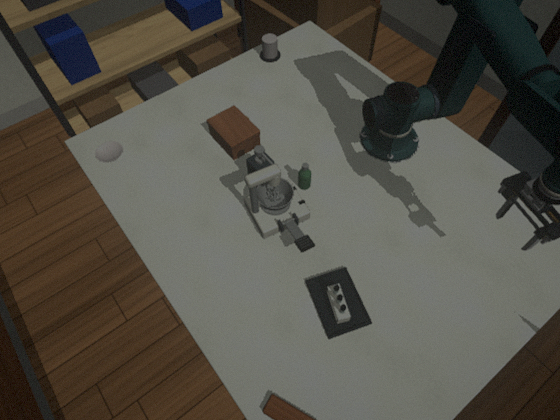

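View pics/top0.png

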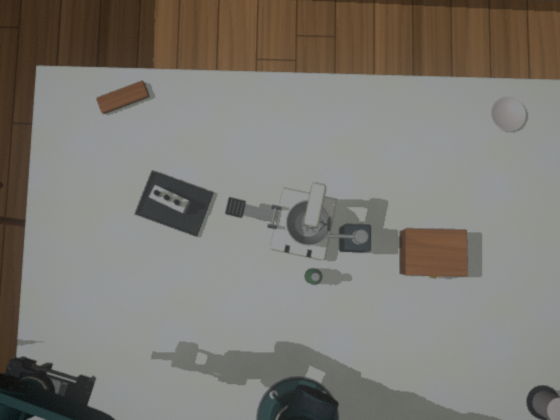

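The scene view shows the mixer in mid-table. In the top view the black pad is at about (235,207), the steel cap on the smoked bottle at about (361,237), the flask at (314,276), the rack at (170,197) and the box at (434,252). I'll measure the pad and cap in the top view next.

```bash
cat > h.py <<'E'
import numpy as np,cv2
from bench import robot
def ray(n,uv,z,c=None):
    c=c or robot.get_calibration(n); f=210/np.tan(np.radians(c["vfov"]/2))
    d=c["T"][:3,:3]@[(uv[0]-c["cx"])/f,(uv[1]-c["cy"])/f,1]; o=c["T"][:3,3]
    return o+d*(z-o[2])/d[2]
E
python3 - <<'E'
from h import *
im=cv2.imread("pics/top0.png");g=cv2.cvtColor(im,6)
def blob(box,lo,hi):
    x0,y0,x1,y1=box;m=cv2.inRange(g[y0:y1,x0:x1],lo,hi)
    n,l,s,c=cv2.connectedComponentsWithStats(m);return [(c[i]+[x0,y0],s[i]) for i in range(1,n) if s[i,4]>15],m,(x0,y0)
b,m,o=blob((220,192,252,224),0,60)
print("pad",b)
for c,s in b: print(ray("top",c,.092))
cn=cv2.findContours(m,0,1)[0];print(cv2.minAreaRect(max(cn,key=cv2.contourArea)))
x=cv2.resize(im[170:290,215:395],None,fx=4.4,fy=4.4,interpolation=2);cv2.imwrite("pics/c1.png",x)
print("cap guess",ray("top",(361,237),.165))
E
```

```text
pad [(array([233.94214876, 207.08264463]), array([  6,   6,  17,  18, 121], dtype=int32))]
[0.55080387 0.17733347 0.092     ]
((13.79411792755127, 14.823530197143555), (13.096923828125, 15.279744148254395), 14.03624439239502)
cap guess [ 0.47576644 -0.1396193   0.165     ]
```

View pics/c1.png

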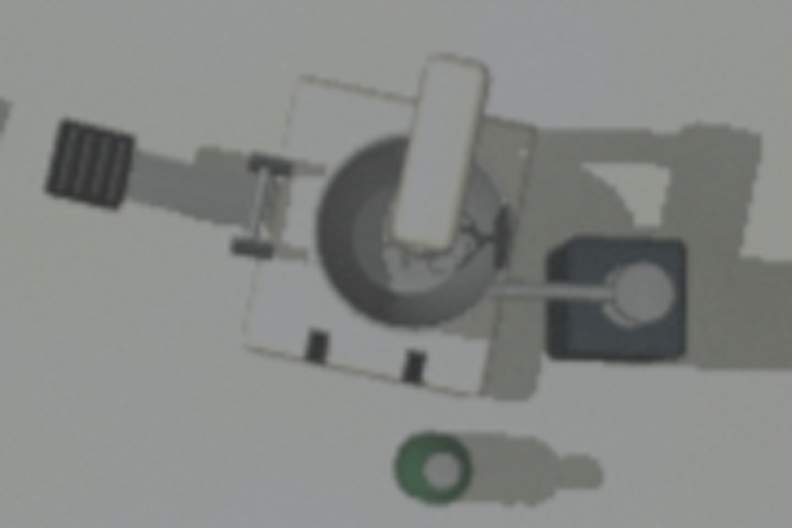

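The crop is 4.4x. The pad centre is at (235.5,207.3), the cap top at (360.9,236.6) and the hinge rod at (274.5,216.6). The bowl and head lie between the paddle and the bottle.

```bash
cat >> h.py <<'E'
from scipy.spatial.transform import Rotation as Ro
def delta(p):
    o=robot.get_obs(); R=Ro.from_euler("xyz",o["ee_rot"])
    return (R.inv().apply(np.array(p)-o["tool_pos"])*1000).round(1)
E
python3 - <<'E'
from h import *
pad=ray("top",(235.5,207.3),.092);cap=ray("top",(360.9,236.6),.165);h=ray("top",(274.5,216.6),.06)
print(pad,cap,h,np.linalg.norm((pad-h)[:2]),np.arctan2(*(pad-h)[[0,1]]*[-1,1]))
print(delta([cap[0],cap[1],.26]))
E
```

```text
[0.55032044 0.17330688 0.092     ] [ 0.47673998 -0.1393718   0.165     ] [0.5310607  0.07197549 0.06      ] 0.10314546877041128 -0.18782653028372667
[-496.7 -553.4  -40.6]
```

carry_out(
  increments=[
    [255,[0,0,-40],0],
    [255,[-31,-34.5,0],0],
    [255,[-31,-34.5,0],0],
    [255,[-31,-34.5,0],0],
    [255,[-31,-34.5,0],0],
    [255,[-31,-34.5,0],0],
    [255,[-31,-34.5,0],0],
    [255,[-31,-34.5,0],0],
  ],
)

```text
time: 0.9
tool_pos: [0.2932, 0.2357, 0.2591]
ee_rot: [-3.142, 0.0, 2.866]
wrist_force: [0.2, -0.3, 0.4]
width: 0.0333
finger_force: 0.0
```

carry_out(
  increments=[
    [255,[-31,-34.5,0],0],
    [255,[-31,-34.5,0],0],
    [255,[-31,-34.5,0],0],
    [255,[-31,-34.5,0],0],
    [255,[-31,-34.5,0],0],
    [255,[-31,-34.5,0],0],
    [255,[-31,-34.5,0],0],
    [255,[0,0,0],0],
  ],
)

```text
time: 1.7
tool_pos: [0.4367, -0.0584, 0.2578]
ee_rot: [-3.14, -0.002, 2.858]
wrist_force: [-0.1, 0.7, 0.7]
width: 0.0004
finger_force: 0.0
```

```bash
python3 - <<'E'
from h import *
o=robot.get_obs();c=robot.get_calibration("wrist");im=robot.snapshot("wrist")
cv2.imwrite("pics/w1.png",im);print(o["time"],o["tool_pos"],o["ee_rot"],o["width"]);print(delta([.4767,-.1394,.26]))
f=210/np.tan(np.radians(c["vfov"]/2))
for p in([.4767,-.1394,.165],list(o["tool_pos"]-[0,0,.014])):
    q=np.linalg.inv(c["T"])@[*p,1];print(q[:2]/q[2]*f+[c["cx"],c["cy"]])
np.save("w1.npy",c["T"]);print(c["vfov"],c["cx"],c["cy"])
E
```

```text
1.7 [ 0.4366733  -0.05842681  0.25783526] [-3.13995381e+00 -2.28006868e-03  2.85769311e+00] 0.0003987496247958472
[-62.4 -68.7  -2. ]
[202.38917269 284.70228816]
[279.5178526  253.09159781]
65.47550136285491 279.17633845925286 209.46189403194995
```

View pics/w1.png

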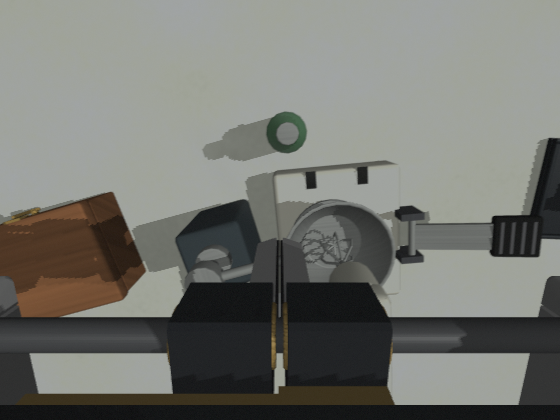

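The wrist view shows the closed fingers at (280,250), the cap disc at about (205,279) against a predicted (202,285), and the pad at (516,236). I'll check both against the top-view positions.

```bash
python3 - <<'E'
from h import *
c=dict(vfov=65.4755,cx=279.18,cy=209.46,T=np.load("w1.npy"))
print(ray("",(205,279),.165,c),ray("",(516.5,236),.092,c),delta([.478,-.139,.21]))
E
```

```text
[ 0.47224682 -0.13544853  0.165     ] [0.54689197 0.17230232 0.092     ] [-63.6 -68.   48. ]
```

carry_out(
  increments=[
    [255,[-29.5,-33,0],0],
    [255,[-29.5,-33,0],0],
    [255,[0,0,20],0],
    [255,[0,0,25],0],
    [255,[0,0,20],0],
    [255,[0,0,10],0],
    [255,[0,0,0],0],
    [255,[0,0,0],0],
  ],
)

```text
time: 2.55
tool_pos: [0.4748, -0.1331, 0.1854]
ee_rot: [3.142, 0.001, 2.866]
wrist_force: [-0.4, -0.2, 0.6]
width: 0.0005
finger_force: 0.0
```

carry_out(
  increments=[
    [255,[-1,-4,0],0],
    [255,[0,0,4],0],
    [255,[0,0,4],0],
    [255,[0,0,4],0],
    [255,[0,0,3],0],
    [255,[0,0,0],0],
  ],
)

```text
time: 3.15
tool_pos: [0.475, -0.1383, 0.1699]
ee_rot: [-3.141, 0.002, 2.865]
wrist_force: [1.2, -1.2, 4.4]
width: 0.0001
finger_force: 2.1
```

carry_out(
  increments=[
    [255,[0,0,2],0],
    [255,[0,0,2],0],
    [255,[0,0,0],0],
    [255,[0,0,0],0],
  ],
)

```text
time: 3.55
tool_pos: [0.475, -0.1383, 0.1672]
ee_rot: [-3.141, 0.003, 2.865]
wrist_force: [-0.1, -1.6, 8.6]
width: 0.0004
finger_force: 4.3
```

carry_out(
  increments=[
    [255,[0,0,-15],0],
    [255,[0,0,-45],0],
    [255,[0,0,-50],0],
    [255,[0,0,0],0],
  ],
)

```text
time: 3.95
tool_pos: [0.4762, -0.1384, 0.2822]
ee_rot: [-3.141, 0.011, 2.865]
wrist_force: [0.7, -0.5, 0.4]
width: 0.0004
finger_force: 0.0
```

carry_out(
  increments=[
    [255,[2,46,0],0],
    [255,[2,46,0],0],
    [255,[2,46,0],0],
    [255,[2,46,0],0],
    [255,[2,46,0],0],
    [255,[2,46,0],0],
    [255,[1,46,0],0],
    [255,[0,0,0],0],
  ],
)

```text
time: 4.75
tool_pos: [0.5489, 0.1803, 0.2719]
ee_rot: [-3.141, -0.006, 2.872]
wrist_force: [-0.6, 0.1, 0.2]
width: 0.0005
finger_force: 0.0
```

```bash
python3 - <<'E'
from h import *
o=robot.get_obs();c=robot.get_calibration("wrist");im=robot.snapshot("wrist");t=robot.snapshot("top")
cv2.imwrite("pics/w2.png",np.vstack([im[:,:],cv2.resize(t[165:300,210:390],(560,420))])[:, :].copy() if 0 else np.hstack([cv2.resize(im,(400,300)),cv2.resize(t[165:300,210:390],(400,300))]));print(o["time"],o["tool_pos"],o["ee_rot"]);print(delta([.55,.175,.13]))
np.save("w2.npy",c["T"])
E
```

```text
4.75 [0.5489365  0.18033118 0.27192406] [-3.14101101 -0.00619468  2.87179536]
[ -1.9  -0.3 143.1]
```

View pics/w2.png

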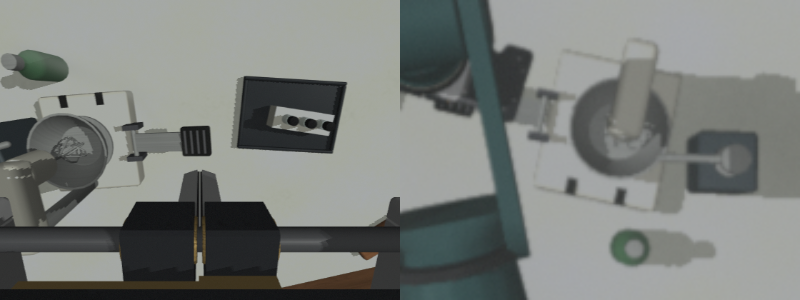

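The wrist half shows the pad at full-scale pixel (275.5,197.5), ahead of the fingertips, and the bowl and rack still in place. The top half shows the bottle cap back up.

```bash
python3 - <<'E'
from h import *
c=robot.get_calibration("wrist")
print(ray("",(275.5,197.5),.092,c),robot.get_obs()["tool_pos"])
E
```

```text
[0.55034984 0.17091863 0.092     ] [0.54892408 0.17605278 0.27311633]
```

carry_out(
  increments=[
    [255,[-2,0,40],0],
    [255,[0,0,45],0],
    [255,[0,0,40],0],
    [255,[0,0,22],0],
    [255,[0,0,8],0],
    [255,[0,0,0],0],
    [255,[0,0,0],0],
  ],
)

```text
time: 5.55
tool_pos: [0.5527, 0.1743, 0.1222]
ee_rot: [3.14, 0.002, 2.864]
wrist_force: [-0.1, 0.7, 0.4]
width: 0.0003
finger_force: 0.0
```

carry_out(
  increments=[
    [255,[0,0,8],0],
    [255,[0,0,5],0],
    [255,[0,0,5],0],
    [255,[0,0,5],0],
    [255,[0,0,5],0],
    [255,[0,0,0],0],
    [255,[0,0,0],0],
  ],
)

```text
time: 6.25
tool_pos: [0.5521, 0.1752, 0.0929]
ee_rot: [3.141, 0.001, 2.865]
wrist_force: [1.4, 1.8, 3.2]
width: 0.0003
finger_force: 1.6
```

carry_out(
  increments=[
    [255,[0,0,4],0],
    [255,[0,0,4],0],
    [255,[0,0,3],0],
    [255,[0,0,2],0],
    [255,[0,0,0],0],
    [255,[0,0,0],0],
    [255,[0,0,0],0],
    [255,[0,0,0],0],
  ],
)

```text
time: 7.05
tool_pos: [0.5523, 0.1756, 0.0799]
ee_rot: [3.14, 0.001, 2.865]
wrist_force: [0.5, 4.1, 5.3]
width: 0.0007
finger_force: 2.7
```

```bash
python3 - <<'E'
from h import *
c=robot.get_calibration("wrist");im=robot.snapshot("wrist");s=robot.snapshot("scene");t=robot.snapshot("top");o=robot.get_obs()
cv2.imwrite("pics/w3.png",np.hstack([cv2.resize(im,(400,300)),cv2.resize(s[120:300,200:440],(400,300))]))
print(o["time"],o["tool_pos"],o["wrist_force"],o["finger_force"],abs(o["qvel"]).max())
E
```

```text
7.2 [0.55228523 0.17559192 0.07995067] [0.63525967 4.00735415 5.65001217] 2.722956055076793 0.0014818401586441919
```

View pics/w3.png

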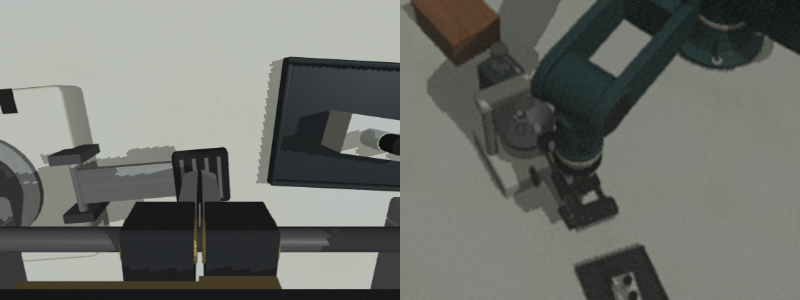

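The wrist view shows the fingertips on the pad at about (200,180), with the rack and bowl untouched. The tips are at 66 mm with about 5.7 N and holding still, so the paddle is level.

```bash
python3 -c "
from bench import robot
print(robot.close_job())"
```

```text
the job is handed in; nothing more can be done
None
```

I pushed the pump cap about 12 mm, onto its stop, and it sprang back up; I then handed the job in at about 7.2 s with the fingertips still holding the paddle level (tips at 66 mm, about 5.7 N); the last pictures showed nothing else moved, but the hand-in returned no verdict.

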